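Put the eyepiece away through a pedal-lid dust box

TASK

Put the chrome eyepiece away in the dust box: lay it on the ramp before the closed lid and let go, then press the pedal lever down onto its stop with a firm push of about 18 N (not over 25 N) and hold it there a good second, so that the lid stands fully up and the eyepiece rolls in. Then ease the lever back up slowly until the lid is shut, without letting it slam, and move clear. Work the lid with the lever only, and leave the Barlow, dust cap, collimator and screwdriver where they are.

Things in the scene. Friction and masses are not known exactly. Their poses are not given: they have to be found in the camera images.
- eyepiece: Chrome eyepiece lying on a low dark wooden cradle (26 mm wide, 80 long, 22 high), left or right of the box: round, 72 mm long, rolls on two 36 mm diameter end bands; between them, from y = -26 to +7 mm, a 32 mm waist to grip. Black eyecup at +y. Origin on the axis at mid length, y along the axis, 40 mm above the table. 84 to 168 g.
- bin: Grey dust box fixed to the table, 240 mm long (x), 98 wide (y); origin at the centre of its underside, -x is the loading end. Its floor slopes straight down to the back: 46 mm high at x = 0, rising 14.6 mm per 100 mm towards -x. Front half (x = -114 to -2): open ramp. Back half (x = 0 to 110): compartment under the lid, walls 92 mm high. It also carries lid and lever.
- ramp (a point): Point on the floor of the ramp, midway between its side cheeks, at box x = -72 mm; axes as the box's. The cheeks are 86 mm apart inside and rise 74 mm above the table. Laid here with its axis along the box's y, the eyepiece, once let go, rolls down by itself to rest against the lid's skirt, with its axis at about box x = -21 mm.
- button (a point): Point on the table straight under the centre of the lever's round black rubber button (36 mm across) on the box's +y side; axes as the box's. The button sits on a screw stem set to a height that differs each time and is not reported: at rest its top is 105 to 142 mm above the table, to be found by touch. The steel lever runs from its pivot, 143 mm away towards the box's +x, to the button.
- pivot (a point): Point on the table under the lever's pivot. Pressing the button 43 mm down (0.30 rad) puts the lever on its hard stop and the linked lid fully up. Spring: about 3 N to start, 6 to 7 N at the stop; the rubber button gives a further 1 mm per 3 N, also once on the stop (10 mm at most). 18 N is firm and safe, over 25 N bends the linkage. Let go, it snaps back.
- lid: Bare steel lid, 124 x 100 mm, with a 38 mm front skirt that shuts off the ramp. Origin on its hinge at the back of the box, axes as the box's when shut; its z axis is vertical when shut (top 99 mm above the table), 0.75 rad off vertical fully up (front edge 180 mm high). It turns 2.5 times as far as the lever: 20 mm/s at the button is 0.35 rad/s; over 2.5 rad/s counts as slamming.
- barlow: Black Barlow lens standing upright, 40 mm diameter, 72 mm tall, origin at the centre of its foot. Bystander.
- cap: Brass dust cap lying flat, 44 mm diameter, 18 mm high with its knob, origin at the centre of its foot. Bystander.
- collimator: Red plastic laser collimator standing on its wide end, 48 mm diameter, 90 mm tall, origin at the centre of its foot. Bystander.
- driver: Screwdriver, 160 mm long, lying on the table. Bystander.

How it is judged (in metres and radians):
On the way, in this order (a step that is already met when the one before it is completed fails the run):
1. the eyepiece lies released on the ramp against the closed lid (x of eyepiece in the frame of bin between -0.05 and -0.01 m and y of eyepiece in the frame of bin between -0.02 and 0.02 m and z of eyepiece in the frame of bin below 0.078 m and contact force between the fingers and eyepiece below 0.1 N and angle between lid's own z axis and vertical below 0.05 rad), for 0.2 s.
2. the lever is pressed on its stop with at least 14 N, the lid fully up (over 0.70 rad), the eyepiece rolled in (angle between lid's own z axis and vertical above 0.7 rad and contact force between the fingers and bin above 14 N and x of eyepiece in the frame of bin above 0.03 m), for 0.8 s.
At the end, for the whole second after the job is handed in: The eyepiece lies at rest on the floor of the covered compartment (axis 30 to 115 mm behind the box's centre), the lid is shut (within 0.05 rad) and still, and the robot is clear (angle between lid's own z axis and vertical below 0.05 rad and angular speed of lid below 0.05 rad/s and x of eyepiece in the frame of bin between 0.03 and 0.115 m and y of eyepiece in the frame of bin between -0.03 and 0.03 m and z of eyepiece in the frame of bin below 0.075 m and linear speed of eyepiece below 0.02 m/s); the robot touches nothing.
It fails at once if the fingers push on the box or its lever with more than 25 N (contact force between the fingers and bin above 25 N).
It fails at once if the lid is flung or slams (turns faster than 2.5 rad/s) (angular speed of lid above 2.5 rad/s).
It fails at once if the fingers work the lid directly (over 2 N) (contact force between the fingers and lid above 2 N).
It fails at once if a bystander is shifted by more than 20 mm (distance of any of barlow, cap, collimator, driver from where it was at the start of the episode above 0.02 m).
It also fails if it takes over 66 s, if anything falls off the work surface, if the arm or the gripper's body presses on something with over 40 N, if the wrist force passes 120 N, or if a joint passes its speed limit or range.

ROBOT

A 6-joint arm with a two-finger parallel gripper is mounted at the origin on the work surface. World frame = base frame: x ahead of the robot, y to its left, z up, the work surface at z = 0. Lengths are in mm, angles in degrees, forces in N, time in s.
With the tool pointing down it reaches from about 350 to 850 mm from the base axis. Payload 8.1 kg.
Tool frame: the origin (TCP) lies between the finger pads; the fingertips stand 11 mm ahead of it and the grasp point (between the pads) lies 8 mm behind it; z points along the fingers, y is the line along which they close (so a half turn about z gives the same grasp; the last joint's range is limited). The gripper opens to 85 mm and grips with 20 to 120 N. Pads are 22 mm wide; open, the fingers measure 114 mm over their backs; the gripper's body (76 mm by 85 mm) begins 54 mm behind the grasp point. The pads swing forward as they close: fully open they stand 13 mm farther back than shut.
Start: joints at [-73.19, 7.471, 85.268, -0, 87.261, -4.893], TCP at [221.903, -557.462, 242.292] pointing down, gripper open.
Joint ranges: [-169.43, 169.43], [-51.17, 129.36], [1.28, 143.12], [-76.62, 256.62], [0, 156.53], [-152.29, 152.29]. Speed limits (degrees/s): [136.94, 136.94, 159.86, 180, 180, 180].

INTERFACE

Orientations are given as [roll, pitch, yaw] about the fixed x, y, z axes, in that order (R = Rz(yaw) Ry(pitch) Rx(roll)).
In Python, from bench import r, snapshot, get_calibration gives the robot as it stands.
- The arm moves only by the tool step_arm, never from a script. Its argument "rows" is a list of rows, each a list of 2 entries, a list of its own where there are three numbers: the shift along the tool's x, y, z in mm, then the turn about the tool's z in degrees. In form: [[[tx, ty, tz], yaw], ...]. A call has 1 to 12 rows; each row is the pose to reach, as a shift and turn from the pose commanded when the call began, along the tool's axes at that moment; what a row does not reach only later rows make up. A row lasts 1/10 s, in which the tool goes at most 50 mm and 8.59 degrees, less where a joint would pass 70% of its speed; a pose out of reach is approached as far as the arm can. A call with a gripper value outside its range is refused whole. "fingers" is the opening, from 0 (shut) to 1 (fully open), set as the call begins (left out, the last holds). The fingers move at their own pace and stop on an object; "squeeze" is the grip in N (left out, the last holds). Time passes only in rows, so rows that repeat a pose let the fingers close. It gives the time, the measured TCP pose, the force, the opening and the grip force at its end, in the units of the state.
- r.sense(): the state, without advancing time (a new reading comes with each control period).
- snapshot(name): name is "side" or "top" or "wrist"; returns the picture (420x560x3 uint8, blue, green, red); there is no depth.
- get_calibration(name): a dict with "fovy" (degrees; the focal length in pixels is half the picture's height over the tangent of half this angle, whatever the lens; pixels are square), "cx", "cy" (the principal point, pixels), "eye" and "orientation" of the camera in the world. Camera axes: x right, y up, looking along -z (the intrinsics and any distortion apply to the point x, -y, -z); pixel columns grow to the right and rows downward; lengths in mm; the calibration is good to about 2 mm. A picture is of the moment at which its call begins: read the wrist's pose just before it. get_calibration takes no time and is no camera call; for the wrist camera it gives the pose at the moment of the call.
- r.hand_in(): hands the job in; it is judged then, once.
The state is a dict: "time": time; "joint_pos": joint angles; "qd": joint speeds; "joint_efforts": joint torques, N m; "tool_pos": TCP position; "tcp_rot": TCP orientation; "ft_force": force on the tool from outside, world axes, zero at the start; "wrist_torque": the same for the moment, N m; "finger_gap": finger opening in mm; "grip_force": force on a finger pad.
Only numpy, scipy, OpenCV 4.12 (cv2) and the standard library are available. Lean on these libraries where they do the work, as an engineer would, in place of code of your own. Each camera call takes 0.05 s, during which the arm holds its last target. There are 200 camera calls.

## Working session

There is one attempt and no reset: what is moved stays moved. The work goes in short steps, Python scripts to look and compute and a tool call to move; the robot and the scene stay as the last step left them, time stands still between calls to the robot, and variables do not carry over. Pictures are saved under pics/ and viewed, at most 13 in all, crops included, and the job is handed in when it is done.

Besides the shell and the picture viewer there is one more tool, called after "Call:" by a JSON object that holds its "name" and its "arguments", one argument or row to a line. step_arm: Moves the arm, as the interface text tells. Its arguments: {"type":"object","properties":{"rows":{"type":"array"},"fingers":{"type":"number"},"squeeze":{"type":"number"}},"required":["rows"]}

```bash
mkdir -p pics; python3 - <<'E'
from bench import r,snapshot,get_calibration
import cv2
print(r.sense())
for n in("top","side"):
    print(get_calibration(n)); cv2.imwrite(f"pics/{n}0.png",snapshot(n))
E
```

```text
{'time': 0.0, 'joint_pos': array([-7.31886467e+01,  7.51663999e+00,  8.53291285e+01, -1.66579530e-03,
        8.72612918e+01, -4.89127812e+00]), 'qd': array([0.06961219, 0.04996173, 0.04147953, 0.01533119, 0.13675044,
       0.0350732 ]), 'joint_efforts': array([ 5.98380357e-04, -5.69389808e+01, -5.00555634e+01, -2.62150215e-04,
        1.48413889e-02, -1.44993624e-05]), 'tool_pos': array([ 221.74867635, -556.94998338,  241.22988593]), 'tcp_rot': array([-1.79893188e+02, -7.47083592e-03,  2.17027056e+01]), 'ft_force': array([0.70036707, 0.06982798, 0.17780677]), 'wrist_torque': array([-0.01378693, -0.00193789, -0.04848441]), 'grip_force': 0.0, 'finger_gap': 85.32472194842886}
{'fovy': 54.51725551017533, 'cx': 274.72723572021664, 'cy': 214.72058458893898, 'eye': array([ 456.74237635,   61.88520202, 1090.83110077]), 'orientation': array([  7.19867605,  -1.41494331, -90.9439227 ])}
{'fovy': 45.937710589034424, 'cx': 289.8331417171898, 'cy': 209.90507415225002, 'eye': array([119.58037131, 699.14984597, 860.21915425]), 'orientation': array([  45.95851266,    0.38132202, -146.73761574])}
```

View pics/top0.png

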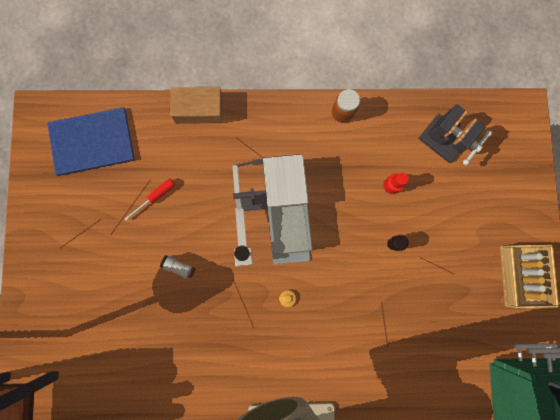

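View pics/side0.png

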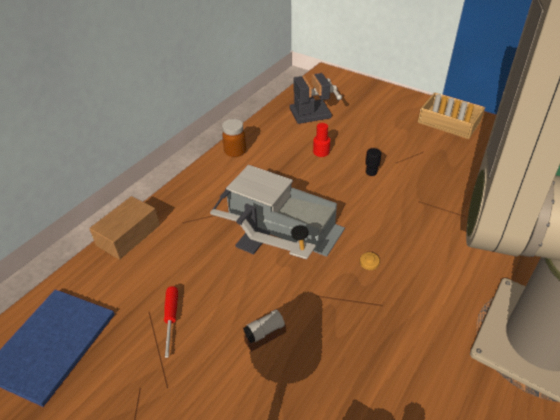

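The top view shows +x up and +y left. The box is at about (288,208) with the lid up-image, the button at (242,253), the eyepiece at (178,267), the Barlow at (398,243), the cap at (288,299), the collimator at (396,183) and the driver at (150,200). The side view agrees. I'll zoom in to measure.

```bash
cat > h.py <<'E'
import numpy as np,cv2
from scipy.spatial.transform import Rotation as Ro
from bench import r,snapshot,get_calibration
def ray(n,u,v,c=None):
    c=c or get_calibration(n); f=210/np.tan(np.radians(c["fovy"]/2))
    d=np.array([(u-c["cx"])/f,-(v-c["cy"])/f,-1.])
    return np.array(c["eye"]),Ro.from_euler("xyz",c["orientation"],degrees=True).apply(d)
def onz(n,u,v,z,c=None):
    e,d=ray(n,u,v,c); return e+d*(z-e[2])/d[2]
def proj(n,P,c=None):
    c=c or get_calibration(n); f=210/np.tan(np.radians(c["fovy"]/2))
    q=Ro.from_euler("xyz",c["orientation"],degrees=True).inv().apply(np.array(P)-c["eye"])
    return c["cx"]+f*q[0]/-q[2],c["cy"]-f*q[1]/-q[2]
E
python3 - <<'E'
import cv2,numpy as np
t=cv2.imread("pics/top0.png");s=cv2.imread("pics/side0.png")
cv2.imwrite("pics/tc.png",cv2.resize(t[145:290,145:325],None,fx=4,fy=4,interpolation=cv2.INTER_CUBIC))
cv2.imwrite("pics/sc.png",cv2.resize(s[160:350,200:400],None,fx=3,fy=3,interpolation=cv2.INTER_CUBIC))
E
```

```text
(no output)
```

View pics/tc.png

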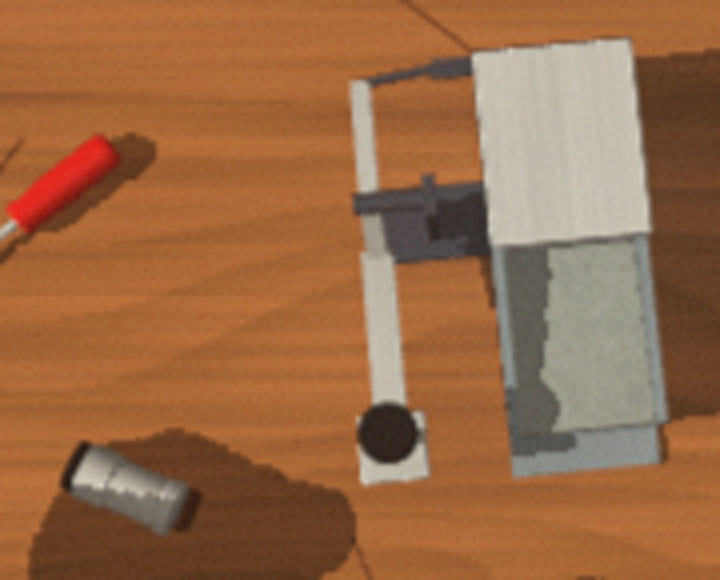

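View pics/sc.png

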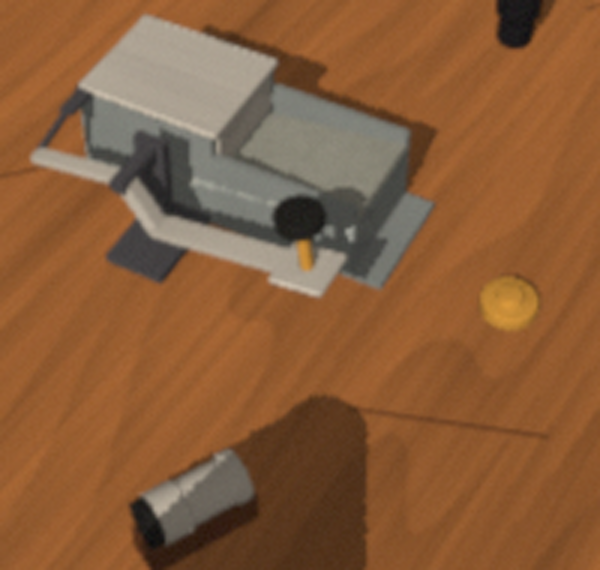

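The crops show the eyepiece with its black eyecup at the left (crop 72,466) and its chrome end at (182,511). The lid corners are at (472,54), (632,39), (650,233) and (492,247), and the button at (388,433). In the side crop the button is at (299,217).

```bash
cat > m1.py <<'E'
from h import *
T=lambda u,v:((u-1.5)/4+145,(v-1.5)/4+145); S=lambda u,v:((u-1)/3+200,(v-1)/3+160)
L=np.array([onz("top",*T(*p),99) for p in[(472,54),(632,39),(650,233),(492,247)]])
print("lid",L.round(1),[round(np.linalg.norm(L[i]-L[i-1]),1) for i in range(4)])
dx=(L[0]+L[1]-L[2]-L[3])[:2]; dy=(L[0]+L[3]-L[1]-L[2])[:2]
a1=np.degrees(np.arctan2(dx[1],dx[0]));a2=np.degrees(np.arctan2(-dy[0],dy[1]));print(a1,a2)
a=np.radians((a1+a2)/2);ex=np.array([np.cos(a),np.sin(a)]);ey=np.array([-ex[1],ex[0]])
c=L.mean(0)[:2]; print("c",c,"boxorigin",c-59*ex)
o=c-59*ex
toB=lambda p:((p[:2]-o)@ex,(p[:2]-o)@ey)
for p,z in[((513,477),5),((660,462),5),((500,247),74),((650,235),74),((664,420),74)]:print(p,np.round(toB(onz("top",*T(*p),z)),1))
for z in(100,110,120,130,140):
  p=onz("top",*T(388,433),z);q=onz("side",*S(299,217),z);print("btn",z,p[:2].round(1),q[:2].round(1),np.round(toB(p),1))
e1=onz("top",*T(72,466),40);e2=onz("top",*T(182,511),40)
print("eye",e1,e2,np.linalg.norm(e1-e2),(e1+e2)/2,np.degrees(np.arctan2(*(e1-e2)[1::-1])))
print("eye side",onz("side",*S(148,522),40),onz("side",*S(236,475),40))
print("ramp",o-72*ex)
for n,p in dict(cap=(288,299),barlow=(398,243)).items():print(n,onz("top",*p,10)[:2])
E
python3 m1.py
```

```text
lid [[724.4  63.2  99. ]
 [733.  -37.1  99. ]
 [610.  -45.1  99. ]
 [602.5  52.5  99. ]] [np.float64(122.3), np.float64(100.6), np.float64(123.3), np.float64(97.9)]
4.386555640310933 4.6606026494567665
c [667.490392   8.362441] boxorigin [608.67417931   3.7091491 ]
(513, 477) [-142.9   47.6]
(660, 462) [-142.3  -50.5]
(500, 247) [ 0.9 43.5]
(650, 235) [ -0.1 -51.6]
(664, 420) [-117.   -48.1]
btn 100 [489.6 116.9] [501.4  89.8] [-109.8  122.3]
btn 110 [489.3 116.4] [496.3  97.8] [-110.1  121.7]
btn 120 [489.  115.8] [491.3 105.8] [-110.5  121.2]
btn 130 [488.6 115.3] [486.3 113.8] [-110.9  120.7]
btn 140 [488.3 114.7] [481.3 121.9] [-111.3  120.1]
eye [473.83517782 321.11536789  40.        ] [444.29671454 251.19215082  40.        ] 75.9063706023179 [459.06594618 286.15375935  40.        ] 67.09879013517617
eye side [469.37530448 316.81530738  40.        ] [442.36879613 257.74774987  40.        ]
ramp [536.89846214  -1.9694444 ]
cap [370.89071173   1.97298308]
barlow [ 512.33763934 -295.05844089]
```

```bash
cat >> h.py <<'E'
def shift(x,y,z,yaw):
    s=r.sense(); R=Ro.from_euler("xyz",s["tcp_rot"],degrees=True)
    d=R.inv().apply(np.array([x,y,z])-s["tool_pos"])
    t=-(yaw-s["tcp_rot"][2]); print(round(s["time"],2),"shift",d.round(1),"turn",round((t+180)%360-180,1))
E
python3 -c "
from h import *
shift(420,-150,240,45); shift(453,278,200,67)"
```

```text
0.1 shift [ 334.7 -304.8    1.9] turn -23.3
0.1 shift [ 523.6 -690.2   42.6] turn -45.3
```

Call:
{"name": "step_arm", "arguments": {
  "rows": [
    [[40,-36,0],-3],
    [[80,-72,0],-6],
    [[120,-108,0],-9],
    [[150,-145,0],-12],
    [[180,-182,0],-15],
    [[210,-220,0],-18],
    [[240,-260,0],-21],
    [[270,-300,0],-24],
    [[300,-340,5],-27],
    [[330,-380,10],-30],
    [[360,-420,15],-33],
    [[390,-460,20],-36]
  ],
  "fingers": 1
}}

```text
time: 1.3
tool_pos: [412.5, 10.5, 222.7]
tcp_rot: [180.0, -0.0, 57.8]
ft_force: [1.7, -0.6, 0.7]
finger_gap: 85.6
grip_force: 0.0
```

```bash
python3 -c "
from h import *
shift(453,278,200,67)"
```

```text
1.3 shift [ 248.  -108.2   22.7] turn -9.2
```

Call:
{"name": "step_arm", "arguments": {
  "rows": [
    [[40,-18,4],-1.5],
    [[80,-35,8],-3],
    [[120,-52,11],-4.5],
    [[160,-70,15],-6],
    [[200,-87,19],-7.5],
    [[225,-98,20],-8.5],
    [[240,-105,22],-9],
    [[240,-105,22],-9],
    [[240,-105,22],-9],
    [[240,-105,22],-9]
  ]
}}

```text
time: 2.3
tool_pos: [452.2, 266.2, 200.9]
tcp_rot: [180.0, 0.0, 66.6]
ft_force: [0.0, 0.1, 0.0]
finger_gap: 85.9
grip_force: 0.0
```

```bash
python3 -c "
from h import *
s=r.sense();print(s['tool_pos'],s['tcp_rot']);c=get_calibration('wrist');print(c)
im=snapshot('wrist');cv2.imwrite('pics/w1.png',im)
print(proj('wrist',[457,286,40],c),proj('wrist',[453,278,40],c))
"
```

```text
[452.15813362 266.16074829 200.92417666] [1.79991395e+02 2.53962067e-02 6.66215613e+01]
{'fovy': 65.84194988053454, 'cx': 281.9837550406138, 'cy': 208.4516199171137, 'eye': array([485.84375801, 344.27164448, 333.16912755]), 'orientation': array([-18.91273707,   0.03461197, -23.34796044])}
(np.float64(278.4934959097028), np.float64(171.92939969258575)) (np.float64(277.9866569337991), np.float64(181.37503407522922))
```

View pics/w1.png

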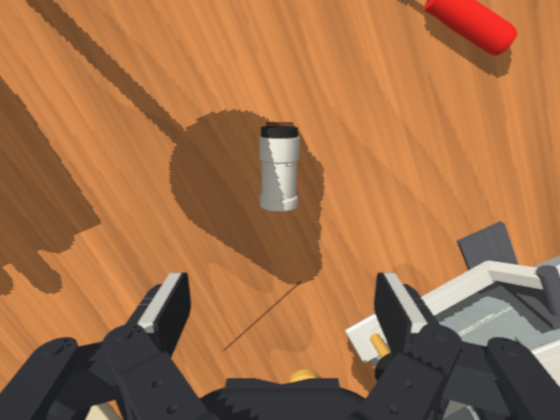

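The wrist view shows the eyepiece upright in the image: eyecup top at (280,127), waist between v≈162 and 197, lower end at (279,208), well aligned with the tool x axis.

```bash
python3 -c "
from h import *
c=get_calibration('wrist')
w1=onz('wrist',279.5,162,55,c);w2=onz('wrist',279,196,55,c);print(w1,w2,np.linalg.norm(w1-w2))
m=(w1+w2)/2;print(m)
print(onz('wrist',279.5,150,50,c),onz('wrist',279,203,50,c))
d=onz('wrist',279.5,145,40,c)-onz('wrist',279,203,40,c);print(np.degrees(np.arctan2(d[1],d[0])))
shift(m[0],m[1],38,67)"
```

```text
[462.89107563 296.65374558  55.        ] [450.24924105 268.70746457  55.        ] 30.672636076830045
[456.57015834 282.68060507  55.        ]
[466.67075747 305.4412975   50.        ] [446.93170036 261.20420767  50.        ]
65.99740022353573
2.35 shift [ 16.9  -2.6 163. ] turn -0.4
```

Call:
{"name": "step_arm", "arguments": {
  "rows": [
    [[8,-2,40],0],
    [[15,-2.5,80],0],
    [[15,-2.5,115],0],
    [[15,-2.5,135],0],
    [[15,-2.5,150],0],
    [[15,-2.5,160],0],
    [[15,-2.5,163],0],
    [[15,-2.5,163],0],
    [[15,-2.5,163],0]
  ]
}}

```text
time: 3.25
tool_pos: [456.7, 282.5, 39.2]
tcp_rot: [179.9, -0.1, 66.7]
ft_force: [1.0, 0.7, -0.8]
finger_gap: 85.5
grip_force: 0.0
```

Call:
{"name": "step_arm", "arguments": {
  "rows": [
    [[0,0,0],0],
    [[0,0,0],0],
    [[0,0,0],0],
    [[0,0,0],0],
    [[0,0,0],0],
    [[0,0,0],0],
    [[0,0,0],0],
    [[0,0,0],0]
  ],
  "fingers": 0,
  "squeeze": 30
}}

```text
time: 4.05
tool_pos: [455.9, 282.3, 38.2]
tcp_rot: [180.0, -0.0, 66.7]
ft_force: [-1.6, -0.8, 4.6]
finger_gap: 31.0
grip_force: 30.2
```

Call:
{"name": "step_arm", "arguments": {
  "rows": [
    [[0,0,-10],0],
    [[0,0,-30],0],
    [[0,0,-60],0],
    [[0,0,-90],0],
    [[0,0,-120],0],
    [[0,0,-140],0],
    [[0,0,-150],0],
    [[0,0,-150],0],
    [[0,0,-150],0]
  ]
}}

```text
time: 4.95
tool_pos: [455.2, 281.9, 186.7]
tcp_rot: [-179.9, 0.1, 66.7]
ft_force: [-0.7, 0.2, -2.4]
finger_gap: 31.1
grip_force: 29.9
```

```bash
python3 -c "
from h import *
s=r.sense();print(s['tool_pos'],s['finger_gap'],s['grip_force'])
a=snapshot('wrist');b=snapshot('side')
u,v=map(int,proj('side',s['tool_pos']));print(u,v)
b=cv2.resize(b[v-75:v+75,u-60:u+60],None,fx=2.8,fy=2.8)
cv2.imwrite('pics/g.png',np.hstack([cv2.resize(a[140:],None,fx=.8,fy=.8)[:224],cv2.copyMakeBorder(b,0,0,0,0,cv2.BORDER_CONSTANT)[:224]]) if 0 else np.hstack([a[:,110:470],b]))
c=get_calibration('wrist');R=Ro.from_euler('xyz',s['tcp_rot'],degrees=True)
for k in(-36,-26,7,36):print(k,proj('wrist',s['tool_pos']+R.apply([k+9.5,0,0]),c))
shift(537,-2,200,94.5)"
```

```text
[455.18248877 281.87957462 186.7418153 ] 31.129040488311496 29.895757734775543
262 276
-36 (np.float64(282.76996134355994), np.float64(334.90940860162925))
-26 (np.float64(282.7964028614082), np.float64(318.00901220750126))
7 (np.float64(282.89198055810783), np.float64(256.91944201207593))
36 (np.float64(282.98831524742735), np.float64(195.3460313874968))
5.05 shift [-228.   187.7  -13.9] turn -27.8
```

View pics/g.png

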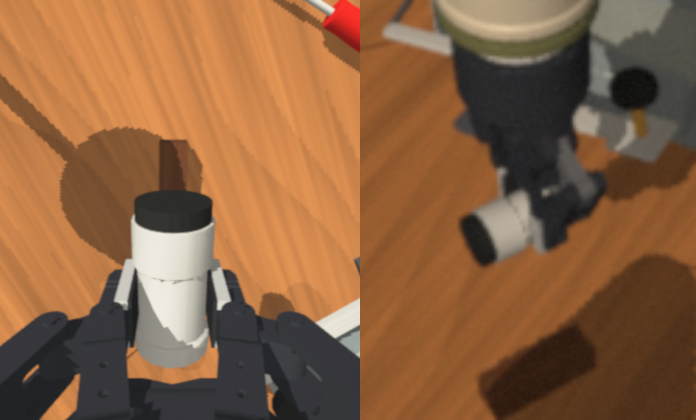

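The eyepiece is held level across the waist. Its eyecup is at v≈192–230 and the step at v≈277. I'll work out the along-axis offset.

```bash
python3 -c "
from h import *
s=r.sense();c=get_calibration('wrist');R=Ro.from_euler('xyz',s['tcp_rot'],degrees=True)
for v in(277,365,212):
  for dz in(12,17,20):
    print(v,dz,(R.inv().apply(onz('wrist',283,v,s['tool_pos'][2]+dz,c)-s['tool_pos'])).round(1))
"
```

```text
277 12 [ 13.2   0.4 -12. ]
277 17 [ 16.2   0.3 -17. ]
277 20 [ 18.    0.3 -20. ]
365 12 [-33.9   0.4 -11.9]
365 17 [-29.    0.4 -16.9]
365 20 [-26.    0.4 -19.9]
212 12 [ 42.4   0.3 -12.1]
212 17 [ 44.2   0.3 -17.1]
212 20 [ 45.2   0.3 -20.1]
```

```bash
python3 -c "
from h import *
shift(537.7,-11.5,195,94.5)"
```

```text
5.05 shift [-236.5  192.1   -8.9] turn -27.8
```

Call:
{"name": "step_arm", "arguments": {
  "rows": [
    [[-12,10,-9],-2],
    [[-40,32,-9],-5],
    [[-70,57,-9],-8],
    [[-100,81,-9],-12],
    [[-130,106,-9],-16],
    [[-160,130,-9],-20],
    [[-190,154,-9],-24],
    [[-215,175,-9],-26],
    [[-230,187,-9],-27.8],
    [[-236.5,192,-9],-27.8],
    [[-236.5,192,-9],-27.8],
    [[-236.5,192,-9],-27.8]
  ]
}}

```text
time: 6.25
tool_pos: [538.0, -10.2, 196.2]
tcp_rot: [-179.9, -0.0, 94.5]
ft_force: [-0.3, 0.2, -1.8]
finger_gap: 30.9
grip_force: 30.0
```

```bash
python3 -c "
from h import *
shift(537.7,-11.5,75,94.5)
a=snapshot('top');w=snapshot('wrist');cv2.imwrite('pics/w2.png',w)"
```

```text
6.25 shift [ -1.4  -0.3 121.2] turn -0.0
```

View pics/w2.png

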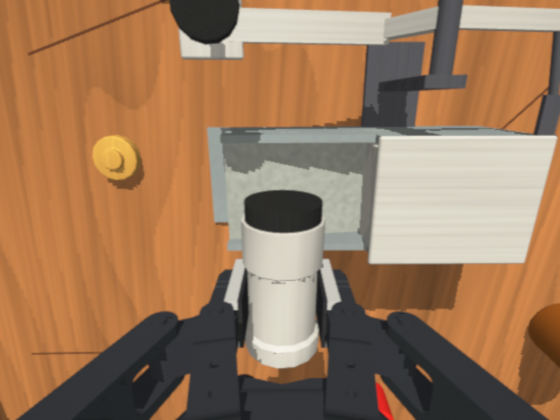

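This view shows the lid's front edge from (378,137) to (369,262), the cheek tops at v≈130 and 243, and the eyepiece squarely aligned. I'll check the centring.

```bash
python3 -c "
from h import *
c=get_calibration('wrist');a=np.radians(4.5);ex=np.array([np.cos(a),np.sin(a)]);ey=np.array([-ex[1],ex[0]]);o=np.array([608.7,3.7])
for u,v,z in[(378,137,99),(369,262,99),(554,138,99),(527,262,99),(300,130,74),(300,142,74),(300,235,74),(300,247,74),(205,10,130)]:
  p=onz('wrist',u,v,z,c)[:2];print(u,v,p.round(1),((p-o)@ex).round(1),((p-o)@ey).round(1))
"
```

```text
378 137 [600.7  54.3] -4.0 51.1
369 262 [610.6 -42.7] -1.7 -46.4
554 138 [723.   63.4] 118.6 50.6
527 262 [735.5 -32.6] 123.6 -46.2
300 130 [547.6  52.5] -57.1 53.5
300 142 [548.5  43.5] -56.9 44.4
300 235 [556.1 -34.6] -55.4 -34.1
300 247 [557.2 -45.9] -55.2 -45.4
205 10 [487.3 115.8] -112.3 121.3
```

Call:
{"name": "step_arm", "arguments": {
  "rows": [
    [[0,0,25],0],
    [[0,0,55],0],
    [[0,0,80],0],
    [[0,0,98],0],
    [[0,0,108],0],
    [[0,0,114],0],
    [[0,0,118],0],
    [[0,0,119],0],
    [[0,0,119],0],
    [[0,0,119],0]
  ]
}}

```text
time: 7.35
tool_pos: [539.1, -11.1, 78.7]
tcp_rot: [179.9, 0.0, 94.5]
ft_force: [0.1, 0.3, -1.0]
finger_gap: 31.0
grip_force: 30.0
```

Call:
{"name": "step_arm", "arguments": {
  "rows": [
    [[0,0,1],0],
    [[0,0,2],0],
    [[0,0,3],0],
    [[0,0,4],0],
    [[0,0,4],0],
    [[0,0,4],0]
  ]
}}

```text
time: 7.95
tool_pos: [538.4, -11.0, 73.8]
tcp_rot: [-180.0, -0.0, 94.5]
ft_force: [-0.6, -0.1, -2.4]
finger_gap: 31.1
grip_force: 30.0
```

Call:
{"name": "step_arm", "arguments": {
  "rows": [
    [[0,0,0],0],
    [[0,0,0],0],
    [[0,0,0],0],
    [[0,0,-2],0],
    [[0,0,-6],0],
    [[0,0,-12],0],
    [[0,0,-20],0],
    [[0,0,-35],0],
    [[0,0,-60],0],
    [[0,0,-100],0],
    [[0,0,-130],0],
    [[0,0,-140],0]
  ],
  "fingers": 0.55
}}

```text
time: 9.15
tool_pos: [540.7, -11.2, 219.7]
tcp_rot: [179.6, 0.1, 94.5]
ft_force: [0.6, -0.0, 0.6]
finger_gap: 47.2
grip_force: 0.0
```

```bash
python3 -c "
from h import *
s=r.sense();print(s['tool_pos'],s['ft_force'])
a=snapshot('side');w=snapshot('wrist');cv2.imwrite('pics/w3.png',np.hstack([w[60:320,190:560],cv2.resize(a[150:280,190:370],None,fx=2,fy=2)]))
c=get_calibration('wrist');print(proj('wrist',[587.9,2,67],c),proj('wrist',[587.9-.08*36,38,67],c))"
```

```text
[540.73369692 -11.23422015 219.70011039] [ 0.59257792 -0.0205532   0.58963441]
(np.float64(334.88915978151044), np.float64(186.19563616193088)) (np.float64(337.07334683729664), np.float64(145.67586843104658))
```

View pics/w3.png

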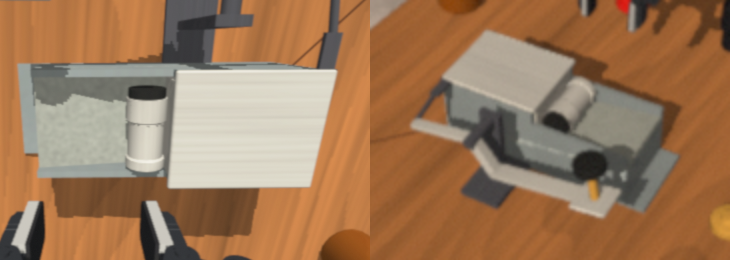

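The eyepiece rests squarely against the closed lid and is centred. On to the button.

```bash
python3 -c "
from h import *
shift(490,115.5,165,94.5)"
```

```text
9.25 shift [130.3 -40.1  51.6] turn 0.0
```

Call:
{"name": "step_arm", "arguments": {
  "rows": [
    [[30,-9,0],0],
    [[60,-18,0],0],
    [[90,-28,0],0],
    [[115,-36,10],0],
    [[127,-40,25],0],
    [[130,-40,40],0],
    [[130,-40,48],0],
    [[130,-40,52],0],
    [[130,-40,52],0],
    [[130,-40,52],0]
  ],
  "fingers": 0
}}

```text
time: 10.25
tool_pos: [489.0, 114.7, 162.2]
tcp_rot: [180.0, 0.0, 94.4]
ft_force: [0.5, 0.5, 0.1]
finger_gap: -0.3
grip_force: 0.0
```

```bash
python3 -c "
from h import *
s=r.sense();print(s['tool_pos'],s['ft_force'],s['finger_gap'])
c=get_calibration('wrist');w=snapshot('wrist');cv2.imwrite('pics/w4.png',w)
for z in (120,125,130,135):print(z,proj('wrist',[488,115.5,z],c))
print('tip',proj('wrist',s['tool_pos']-[0,0,11],c))"
```

```text
[488.99786057 114.74321698 162.23605787] [0.53482527 0.46634953 0.10242536] -0.29216350699864313
120 (np.float64(279.370033525866), np.float64(247.34099081343638))
125 (np.float64(279.3042986189363), np.float64(251.11879298662012))
130 (np.float64(279.23516203705265), np.float64(255.09209030285268))
135 (np.float64(279.1623527199984), np.float64(259.2764606631814))
tip (np.float64(280.76384738453766), np.float64(275.9990276587529))
```

View pics/w4.png

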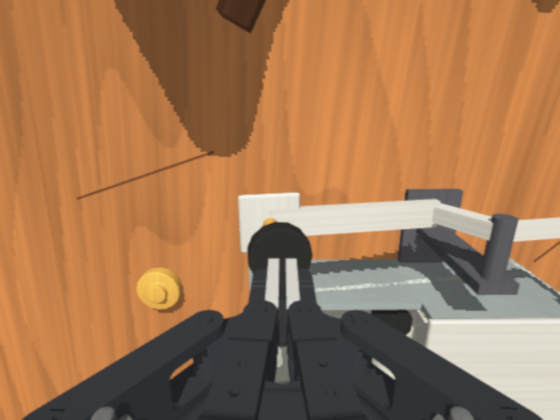

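The button is directly under the fingers, about 64 px wide and centred near (280,255). That matches a top height of about 130 mm. I'll feel downward.

Call:
{"name": "step_arm", "arguments": {
  "rows": [
    [[0,0,3],0],
    [[0,0,6],0],
    [[0,0,9],0],
    [[0,0,11],0],
    [[0,0,12],0],
    [[0,0,13],0],
    [[0,0,13],0]
  ]
}}

```text
time: 11.0
tool_pos: [488.4, 115.5, 148.9]
tcp_rot: [-180.0, 0.0, 94.5]
ft_force: [-0.3, -0.2, 1.4]
finger_gap: 0.1
grip_force: 0.6
```

Call:
{"name": "step_arm", "arguments": {
  "rows": [
    [[0,0,1],0],
    [[0,0,2],0],
    [[0,0,3],0],
    [[0,0,4],0],
    [[0,0,4],0]
  ]
}}

```text
time: 11.5
tool_pos: [488.3, 115.5, 144.8]
tcp_rot: [-180.0, -0.0, 94.5]
ft_force: [-2.5, -0.5, 4.4]
finger_gap: 0.1
grip_force: 1.9
```

Call:
{"name": "step_arm", "arguments": {
  "rows": [
    [[0,0,1],0],
    [[0,0,2],0],
    [[0,0,3],0],
    [[0,0,4],0],
    [[0,0,4],0]
  ]
}}

```text
time: 12.0
tool_pos: [488.4, 115.4, 140.7]
tcp_rot: [-180.0, 0.0, 94.5]
ft_force: [-1.9, -0.0, 3.9]
finger_gap: -0.3
grip_force: 1.9
```

Call:
{"name": "step_arm", "arguments": {
  "rows": [
    [[0,-0.5,2],0],
    [[0,-1,4],0],
    [[0,-1.5,6],0],
    [[0,-2,8],0],
    [[0,-2.5,10],0],
    [[0,-3,12],0],
    [[0,-3.3,14],0],
    [[0,-3.6,16],0],
    [[0,-4,18],0],
    [[0,-4,18],0]
  ]
}}

```text
time: 13.0
tool_pos: [484.9, 115.2, 123.0]
tcp_rot: [179.9, -0.0, 94.5]
ft_force: [4.7, 0.2, 4.4]
finger_gap: -0.2
grip_force: 2.6
```

Call:
{"name": "step_arm", "arguments": {
  "rows": [
    [[0,-0.3,2],0],
    [[0,-0.6,4],0],
    [[0,-0.9,6],0],
    [[0,-1.2,8],0],
    [[0,-1.5,10],0],
    [[0,-1.8,12],0],
    [[0,-2,14],0],
    [[0,-2.2,15],0],
    [[0,-2.2,16],0],
    [[0,-2.2,16],0]
  ]
}}

```text
time: 14.0
tool_pos: [483.1, 115.0, 107.5]
tcp_rot: [179.9, -0.0, 94.5]
ft_force: [4.5, -0.3, 6.3]
finger_gap: 0.5
grip_force: 3.1
```

Call:
{"name": "step_arm", "arguments": {
  "rows": [
    [[0,0.5,1],0],
    [[0,1,2],0],
    [[0,1.5,3],0],
    [[0,2,4],0],
    [[0,2,5],0],
    [[0,2,6],0],
    [[0,2,6],0]
  ]
}}

```text
time: 14.7
tool_pos: [484.2, 115.1, 101.5]
tcp_rot: [-180.0, 0.0, 94.5]
ft_force: [-2.7, -0.3, 12.9]
finger_gap: -0.0
grip_force: 6.1
```

Call:
{"name": "step_arm", "arguments": {
  "rows": [
    [[0,0.5,0.5],0],
    [[0,1,1],0],
    [[0,1,1],0]
  ]
}}

```text
time: 15.0
tool_pos: [484.6, 115.2, 100.4]
tcp_rot: [-179.9, 0.0, 94.5]
ft_force: [-6.0, -0.4, 14.0]
finger_gap: -0.4
grip_force: 7.6
```

Call:
{"name": "step_arm", "arguments": {
  "rows": [
    [[0,-0.8,0.5],0],
    [[0,-1.5,1],0],
    [[0,-1.5,1],0],
    [[0,-1.5,1],0]
  ]
}}

```text
time: 15.4
tool_pos: [484.3, 115.1, 100.3]
tcp_rot: [179.9, 0.0, 94.5]
ft_force: [-2.7, -0.6, 14.7]
finger_gap: 0.2
grip_force: 7.7
```

Call:
{"name": "step_arm", "arguments": {
  "rows": [
    [[0,0,0.5],0],
    [[0,0,1],0],
    [[0,0,1],0],
    [[0,0,1],0]
  ]
}}

```text
time: 15.8
tool_pos: [484.5, 115.1, 99.6]
tcp_rot: [179.9, 0.0, 94.5]
ft_force: [-2.2, -1.4, 16.9]
finger_gap: -0.1
grip_force: 8.7
```

Call:
{"name": "step_arm", "arguments": {
  "rows": [
    [[0,0,0.5],0],
    [[0,0,0.5],0],
    [[0,0,0.5],0],
    [[0,0,0.5],0],
    [[0,0,0.5],0],
    [[0,0,0.5],0],
    [[0,0,0.5],0],
    [[0,0,0.5],0],
    [[0,0,0.5],0],
    [[0,0,0.5],0],
    [[0,0,0.5],0],
    [[0,0,0.5],0]
  ]
}}

```text
time: 17.0
tool_pos: [484.5, 115.2, 99.2]
tcp_rot: [179.9, 0.0, 94.5]
ft_force: [-3.3, -0.3, 18.1]
finger_gap: -0.2
grip_force: 9.2
```

```bash
python3 -c "
from h import *
s=r.sense();print(s['time'],s['tool_pos'],s['ft_force'])
a=snapshot('side');t=snapshot('top');cv2.imwrite('pics/p5.png',np.hstack([cv2.resize(a[120:280,180:380],None,fx=2,fy=2),cv2.resize(t[130:290,200:350],None,fx=2,fy=2)]))"
```

```text
17.0 [484.52755302 115.17480925  99.24862074] [-3.3199723  -0.28067941 18.05100382]
```

View pics/p5.png

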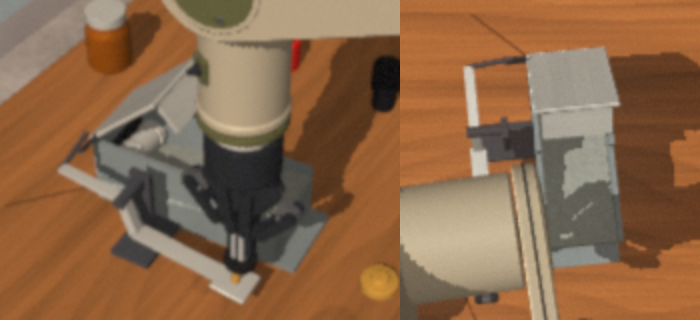

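The lid is up and the eyepiece is inside at the back, visible at (150,135). I'll hold a little longer, then ease up.

Call:
{"name": "step_arm", "arguments": {
  "rows": [
    [[0,0,0],0],
    [[0,0,0],0],
    [[0,0,0],0],
    [[0,0,0],0],
    [[0,0,-1],0],
    [[0,0,-2],0],
    [[0,0,-3],0],
    [[0,0,-4],0],
    [[0,0,-5],0],
    [[0,0,-6],0]
  ]
}}

```text
time: 18.1
tool_pos: [483.6, 115.0, 103.7]
tcp_rot: [-180.0, 0.0, 94.5]
ft_force: [0.8, 0.6, 6.5]
finger_gap: -0.3
grip_force: 3.2
```

Call:
{"name": "step_arm", "arguments": {
  "rows": [
    [[0,0,-1.5],0],
    [[0,0.2,-3],0],
    [[0,0.4,-4.5],0],
    [[0,0.6,-6],0],
    [[0,0.8,-7.5],0],
    [[0,1,-9],0],
    [[0,1.2,-10.5],0],
    [[0,1.4,-12],0],
    [[0,1.6,-13.5],0],
    [[0,1.8,-15],0],
    [[0,2,-16.5],0],
    [[0,2,-18],0]
  ]
}}

```text
time: 19.3
tool_pos: [483.9, 115.1, 120.5]
tcp_rot: [-179.8, 0.0, 94.5]
ft_force: [-3.6, -0.4, 6.0]
finger_gap: 0.0
grip_force: 2.9
```

Call:
{"name": "step_arm", "arguments": {
  "rows": [
    [[0,0.2,-1.5],0],
    [[0,0.4,-3],0],
    [[0,0.6,-4.5],0],
    [[0,0.8,-6],0],
    [[0,1,-7.5],0],
    [[0,1.2,-9],0],
    [[0,1.4,-10.5],0],
    [[0,1.6,-12],0],
    [[0,1.8,-13],0],
    [[0,2,-14],0],
    [[0,2,-15],0],
    [[0,2,-16],0]
  ]
}}

```text
time: 20.5
tool_pos: [487.9, 115.4, 137.5]
tcp_rot: [180.0, -0.0, 94.5]
ft_force: [-3.1, 0.2, 3.7]
finger_gap: 0.1
grip_force: 2.1
```

Call:
{"name": "step_arm", "arguments": {
  "rows": [
    [[0,0,-1],0],
    [[0,0,-2],0],
    [[0,0,-3],0],
    [[0,0,-4],0],
    [[0,0,-5],0],
    [[0,0,-6],0],
    [[0,0,-7],0],
    [[0,0,-8],0],
    [[0,0,-9],0],
    [[0,0,-10],0],
    [[0,0,-11],0],
    [[0,0,-12],0]
  ]
}}

```text
time: 21.7
tool_pos: [487.4, 115.3, 149.2]
tcp_rot: [-179.9, 0.0, 94.5]
ft_force: [1.1, 0.3, 0.5]
finger_gap: 0.2
grip_force: 0.5
```

Free of the button. I'll move clear and check.

Call:
{"name": "step_arm", "arguments": {
  "rows": [
    [[0,0,-10],0],
    [[0,0,-30],0],
    [[0,0,-60],0],
    [[10,-30,-80],0],
    [[30,-60,-90],0],
    [[50,-90,-90],0],
    [[70,-90,-90],0],
    [[90,-90,-90],0],
    [[100,-90,-90],0],
    [[100,-90,-90],0],
    [[100,-90,-90],0],
    [[100,-90,-90],0]
  ]
}}

```text
time: 22.9
tool_pos: [390.3, 207.3, 239.2]
tcp_rot: [-180.0, 0.0, 94.5]
ft_force: [-0.2, 0.4, -0.3]
finger_gap: 0.2
grip_force: 0.0
```

```bash
python3 -c "
from h import *
t=snapshot('top');t0=cv2.imread('pics/top0.png');a=snapshot('side')
cv2.imwrite('pics/p6.png',np.hstack([cv2.resize(t[130:320,120:420],None,fx=1.4,fy=1.4),cv2.resize(a[120:310,180:430],None,fx=1.4,fy=1.4)]))
print(r.sense()['ft_force'])"
```

```text
[ 0.21294987 -0.51888157  0.48454617]
```

View pics/p6.png

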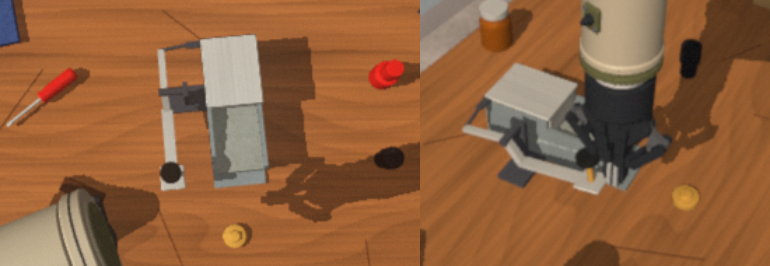

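The lid is shut, the ramp is empty, the bystanders are in place and the arm is clear.

```bash
python3 -c "
from bench import r
print(r.hand_in())"
```

```text
the job is handed in; nothing more can be done
None
```

The eyepiece is in the dust box, the lid is shut, the bystanders look undisturbed, the arm is clear, and I handed the job in at about 23 s; no verdict came back.

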